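Reload fired clay test pieces into the carrying rack in reverse order

ROBOT

A 6-joint arm with a two-finger parallel gripper is mounted at the origin on the work surface. World frame = base frame: x ahead of the robot, y to its left, z up, the work surface at z = 0. Lengths are in mm, angles in degrees, forces in N, time in s.
With the tool pointing down it reaches from about 350 to 950 mm from the base axis. Payload 17.4 kg.
Tool frame: the origin (TCP) lies on the mounting face of the last link; the fingertips stand 186 mm ahead of it and the grasp point (between the pads) lies 167 mm ahead of it; z points along the fingers, y is the line along which they close (so a half turn about z gives the same grasp; the last joint's range is limited). The gripper opens to 93 mm and grips with 3 to 60 N. Pads are 15 mm wide; open, the fingers measure 128 mm over their backs; the gripper's body (75 mm by 188 mm) begins 65 mm behind the grasp point.
Start: joints at [62.98, 6.646, 82.598, -0, 90.757, -2.166], TCP at [283.726, 612.482, 404.746] pointing down, gripper open.
Joint ranges: [-162.19, 162.19], [-47.58, 125.68], [4.15, 143.07], [-65.23, 245.23], [0.69, 171.88], [-170.13, 170.13]. Speed limits (degrees/s): [108.29, 108.29, 127.2, 180, 180, 180].

INTERFACE

Orientations are given as a 3x3 rotation matrix whose columns are the frame's x, y, z axes.
In Python, from cell import ctrl, vision gives the robot as it stands.
- The arm moves only by the tool step_arm, never from a script. Its argument "targets" is a list of rows, each an object with "linear": the shift along the tool's x, y, z in units of 0.4 m (1.0 is 0.4 m), a list of three; "dr": the turn, a rotation vector about the tool's x, y, z in units of pi/2 rad (1.0 is pi/2 rad), a list of three. In form: [{"linear": [x, y, z], "dr": [ax, ay, az]}, ...]. A call has 1 to 20 rows; each row is the pose to reach, as a shift and turn from the pose commanded when the call began, along the tool's axes at that moment; what a row does not reach only later rows make up. A row lasts 1/8 s, in which the tool goes at most 62.5 mm and 10.7 degrees, less where a joint would pass 70% of its speed; a pose out of reach is approached as far as the arm can. A call with a number of a shift or a turn outside -1 to 1 is refused whole. A call with a gripper value outside its range is refused whole. "claw" is the opening, from -1 (shut) to 1 (fully open), set as the call begins (left out, the last holds). The fingers move at their own pace and stop on an object; the grip force is fixed at half the most. Time passes only in rows, so rows that repeat a pose let the fingers close. It gives the time, the measured TCP pose, the force, the opening and the grip force at its end, in the units of the state.
- ctrl.get_state(): the state, without advancing time (a new reading comes with each control period).
- vision.grab_frame(name): name is "scene" or "top" or "wrist"; returns the picture (480x640x3 uint8, red, green, blue); there is no depth.
- vision.get_calibration(name): a dict with "camera_matrix" (3x3 intrinsics, pixels), "camera_from_world" (4x4, takes a point from world to camera coordinates); the wrist camera has in their place "tool_from_camera" (4x4, takes a point from camera to tool coordinates, whose origin is the TCP and whose axes are the flange's). Camera axes: x right, y up, looking along -z (the intrinsics and any distortion apply to the point x, -y, -z); pixel columns grow to the right and rows downward; lengths in mm; the calibration is good to about 2 mm. The wrist camera is an equidistant fisheye: a pixel r from the principal point sees the ray r / f radians off the axis. A picture is of the moment at which its call begins: read the wrist's pose just before it. get_calibration takes no time and is no camera call.
- ctrl.job_done(): hands the job in; it is judged then, once.
The state is a dict: "clock": time; "qpos": joint angles; "joint_vel": joint speeds; "joint_torque": joint torques, N m; "tool_pos": TCP position; "eef_rot": TCP orientation; "force": force on the tool from outside, world axes, zero at the start; "torque": the same for the moment, N m; "opening": finger opening in mm; "gripper_force": force on a finger pad.
Only numpy, scipy, OpenCV 4.12 (cv2) and the standard library are available. Lean on these libraries where they do the work, as an engineer would, in place of code of your own. Each camera call takes 0.05 s, during which the arm holds its last target. There are 200 camera calls.

TASK

Move the four terracotta test pieces from the pale kiln shelf into the wooden carrying rack, one to a pocket, in reverse order: the piece that stood farthest left on the shelf goes into the rightmost pocket of the rack, the next one into the pocket beside it, and so on until the rightmost piece stands in the leftmost pocket (left and right as seen by the robot). Lower each piece gently to stand upright on the pocket's floor and let go of it; do not drop or knock any over.

Things in the scene. Friction and masses are not known exactly. Their poses are not given: they have to be found in the camera images.
- tube: Short tube: straight round cylinder 36 mm across and 66 mm tall, with a 24 mm blind hole in the top. The shortest piece. Grip the sides near the top. Origin: centre of its underside; z up. Unglazed terracotta, about 110 g (varies), loose; it starts upright on its own drip disc.
- pillar: Square pillar, 32 x 32 mm and 78 mm tall, flat top; its sides lie along its x and y axes. At the start its sides are within 0.15 rad of the shelf's edges. Origin: centre of its underside; z up. Unglazed terracotta, about 110 g (varies), loose; it starts upright on its own drip disc.
- gourd: Gourd shape of two stacked bulges with a rounded top, 88 mm tall (the tallest): lower bulge 39 mm across, waist 24 mm at 43 mm height, upper bulge about 36 mm across, widest and near-vertical at 56 to 78 mm height: grip there. Foot 34 mm. Origin: centre of its underside; z up. Unglazed terracotta, about 110 g (varies), loose; it starts upright on its own drip disc.
- goblet: Goblet, 74 mm tall: foot 36 mm across, thin 16 mm stem, straight-sided cup 44 mm across from 42 to 74 mm height (grip there), with an open hollow in its top. Origin: centre of its underside; z up. Unglazed terracotta, about 110 g (varies), loose; it starts upright on its own drip disc.
- kiln_shelf: Pale kiln shelf, the source: fixed flat slab 110 (x) by 280 (y) by 16 mm thick. Origin: centre of its underside. Four drip discs stand in a row along its y axis (roughly left-right; +y is left) at y = +96, +32, -32, -96 mm. It lies on the left or right half of the table, turned up to 0.25 rad.
- rack: Wooden carrying rack, the target, fixed: low tray 66 (x) by 246 mm (y), 274 mm with its end blocks. Origin: centre of its underside. Four open pockets along its y axis (roughly left-right; +y is left) at y = +90, +30, -30, -90 mm, x = 0, each 54 x 54 mm; floor 6 mm, wall tops 26 mm above the origin. It lies on the other half of the table than the shelf, turned up to 0.25 rad.
- disc_tube: Grey drip disc, 52 mm across and 8 mm thick, fixed on the kiln shelf: the one on which the tube stands at the start (centred to within 4 mm). It stays behind and marks the place from which the tube came. Origin: centre of its underside (16 mm above the table).
- disc_pillar: Grey drip disc, 52 mm across and 8 mm thick, fixed on the kiln shelf: the one on which the pillar stands at the start (centred to within 4 mm). It stays behind and marks the place from which the pillar came. Origin: centre of its underside (16 mm above the table).
- disc_gourd: Grey drip disc, 52 mm across and 8 mm thick, fixed on the kiln shelf: the one on which the gourd stands at the start (centred to within 4 mm). It stays behind and marks the place from which the gourd came. Origin: centre of its underside (16 mm above the table).
- disc_goblet: Grey drip disc, 52 mm across and 8 mm thick, fixed on the kiln shelf: the one on which the goblet stands at the start (centred to within 4 mm). It stays behind and marks the place from which the goblet came. Origin: centre of its underside (16 mm above the table).
Things that resemble listed ones, but are neither listed nor needed, are in the scene too. What is shaped like the tube but blue is not meant.

How it is judged:
By the outcome, as a careful person would: the job done as asked, in the order asked, and still so for the second after the job is handed in, with the robot touching nothing.
It also fails if it takes over 120 s, if anything falls off the work surface, if the arm or the gripper's body presses on something with over 40 N, if the wrist force passes 120 N, or if a joint passes its speed limit or range.

## Working session

There is one attempt and no reset: what is moved stays moved. The work goes in short steps, Python scripts to look and compute and a tool call to move; the robot and the scene stay as the last step left them, time stands still between calls to the robot, and variables do not carry over. Pictures are saved under pics/ and viewed, at most 14 in all, crops included, and the job is handed in when it is done.

Besides the shell and the picture viewer there is one more tool, called after "Request:" as a command line: name --argument value ..., lists and objects as JSON in quotes. step_arm: Moves the arm, as the interface text tells. Shifts and turns lie within -1 to 1; 1 stands for 0.4 m of shift or pi/2 rad of turn. Its arguments: {"type":"object","properties":{"targets":{"type":"array"},"claw":{"type":"number"}},"required":["targets"]}

```bash
ls; mkdir -p pics
python3 - <<'E'
from cell import ctrl, vision
import cv2
s=ctrl.get_state();print(s['tool_pos'],s['eef_rot'],s['opening'],s['clock'])
for n in ("top","scene"):
    cv2.imwrite(f"pics/{n}0.png",vision.grab_frame(n)[:,:,::-1])
    print(vision.get_calibration(n))
print(vision.get_calibration("wrist"))
E
```

```text
pics
[283.73378934 612.47710143 404.00690552] [[-9.07366038e-01  4.20341058e-01 -5.16863780e-04]
 [ 4.20341375e-01  9.07365450e-01 -1.03367307e-03]
 [ 3.44891026e-05 -1.15517907e-03 -9.99999332e-01]] 92.89791548352619 0.0
{'camera_matrix': array([[564.52519617,   0.        , 317.76350538],
       [  0.        , 564.52519617, 244.07870962],
       [  0.        ,   0.        ,   1.        ]]), 'camera_from_world': array([[ 1.46350323e-02, -9.99763731e-01,  1.60716334e-02,
        -1.13872358e+01],
       [ 9.95495399e-01,  1.60745943e-02,  9.34372414e-02,
        -5.13519344e+02],
       [-9.36735101e-02,  1.46317801e-02,  9.95495447e-01,
        -1.11795130e+03],
       [ 0.00000000e+00,  0.00000000e+00,  0.00000000e+00,
         1.00000000e+00]])}
{'camera_matrix': array([[539.93456352,   0.        , 318.95743857],
       [  0.        , 539.93456352, 237.91990073],
       [  0.        ,   0.        ,   1.        ]]), 'camera_from_world': array([[ 4.15265576e-01,  9.09611607e-01,  1.26974874e-02,
        -2.09876638e+02],
       [-5.54154649e-01,  2.41870052e-01,  7.96499531e-01,
         2.47404949e+02],
       [ 7.21434076e-01, -3.37795209e-01,  6.04505807e-01,
        -1.23899227e+03],
       [ 0.00000000e+00,  0.00000000e+00,  0.00000000e+00,
         1.00000000e+00]])}
{'camera_matrix': array([[371.64829954,   0.        , 323.80290187],
       [  0.        , 371.64829954, 237.41677841],
       [  0.        ,   0.        ,   1.        ]]), 'tool_from_camera': array([[-1.22206283e-03,  9.64856268e-01,  2.62775356e-01,
         7.39236908e+01],
       [ 9.99998954e-01,  1.38232431e-03, -4.25012157e-04,
         6.67212132e-01],
       [-7.73316407e-04,  2.62774562e-01, -9.64856949e-01,
         1.99899075e+01],
       [ 0.00000000e+00,  0.00000000e+00,  0.00000000e+00,
         1.00000000e+00]])}
```

View pics/top0.png

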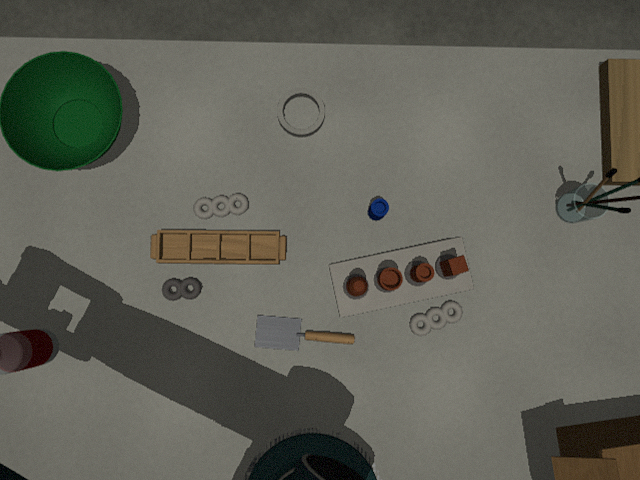

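View pics/scene0.png

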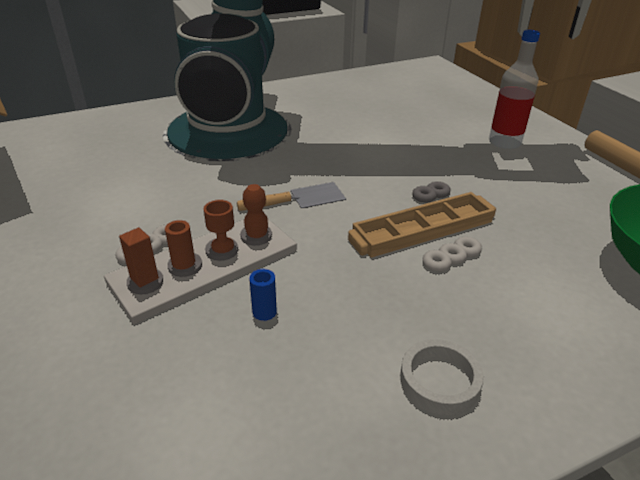

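Left to right on the shelf (image right is the robot's right):

| Piece | Top view px | Scene view px |
|---|---|---|
| Gourd | (357,286) | (256,210) |
| Goblet | (389,279) | (219,225) |
| Tube | (422,272) | (180,245) |
| Pillar | (455,266) | (140,258) |

- **Look-alikes:** the blue tube (378,208) and the white and grey rings (435,318), (220,206), (182,288) are not wanted. The wooden box and board at (600,440) and (620,120) are not the rack.
- **Rack:** the four-pocket tray at (219,247).
- **Order:** gourd goes to the rightmost pocket, then goblet, tube and pillar moving left.

```bash
cat > h.py <<'E'
import numpy as np, cv2
from cell import ctrl, vision
def ray(n,px):
    c=vision.get_calibration(n);K=c['camera_matrix'];T=c['camera_from_world']
    d=np.array([(px[0]-K[0,2])/K[0,0],-(px[1]-K[1,2])/K[1,1],-1.])
    R=T[:3,:3];return -R.T@T[:3,3],R.T@d
def onz(n,px,z):
    o,d=ray(n,px);return (o+d*(z-o[2])/d[2])
def proj(n,p):
    c=vision.get_calibration(n);K=c['camera_matrix'];q=c['camera_from_world']@np.append(p,1)
    return K[0,0]*q[0]/-q[2]+K[0,2],-K[1,1]*q[1]/-q[2]+K[1,2]
def wray(px,s):
    c=vision.get_calibration('wrist');K=c['camera_matrix'];T=c['tool_from_camera']
    u=np.array([px[0]-K[0,2],-(px[1]-K[1,2])])/K[0,0];r=np.hypot(*u)
    d=np.append(u/r*np.sin(r),-np.cos(r)) if r>0 else np.array([0,0,-1.])
    R=np.array(s['eef_rot']);return np.array(s['tool_pos'])+R@T[:3,3],R@T[:3,:3]@d
def wonz(px,s,z):
    o,d=wray(px,s);return o+d*(z-o[2])/d[2]
def two(r1,r2):
    A=np.stack([r1[1],-r2[1]],1);t=np.linalg.lstsq(A,r2[0]-r1[0],rcond=None)[0]
    a=r1[0]+t[0]*r1[1];b=r2[0]+t[1]*r2[1];return (a+b)/2,np.linalg.norm(a-b)
E
cat > m.py <<'E'
from h import *
np.set_printoptions(precision=1,suppress=True)
im=cv2.imread('pics/top0.png');hsv=cv2.cvtColor(im,cv2.COLOR_BGR2HSV)
print('hsv rack,shelf,table,terr',hsv[233,190],hsv[300,350],hsv[350,480],hsv[266,455])
def comps(m,lo):
    n,l,st,_=cv2.connectedComponentsWithStats(m.astype(np.uint8))
    return [(st[i],l==i) for i in range(1,n) if st[i,4]>lo]
H,S,V=[hsv[...,i].astype(int) for i in range(3)]
rk=(H>8)&(H<25)&(S>70)
for st,m in comps(rk,500):
    if 130<st[0]<170:
        c=max(cv2.findContours(m.astype(np.uint8),0,2)[0],key=cv2.contourArea)
        P=np.array([onz('top',p[0],26)[:2] for p in c],np.float32)
        print('rack',cv2.minAreaRect(P))
t=((H<10)|(H>172))&(S>110)
for st,m in comps(t,80):
    if 330<st[0]<480: 
        print('terr',st); 
print('gripper in scene',proj('scene',[283,612,218]))
print('bottle cap',two(ray('scene',(531,36)),ray('top',(8,355))), onz('scene',(512,142),0))
for p in [(330,264),(462,237),(473,288),(341,317)]: print('shelf',p,onz('top',p,16))
cv2.imwrite('pics/c1.png',cv2.resize(im[225:330,140:490],None,fx=2.28,fy=2.28,interpolation=2))
E
python3 m.py
```

```text
hsv rack,shelf,table,terr [ 18 129  99] [ 16  21 131] [ 23  19 121] [  9 170  93]
rack ((505.45489501953125, 196.8323974609375), (68.22138977050781, 272.2618103027344), 0.12288003414869308)
terr [440 256  28  20 265]
terr [410 263  24  19 211]
terr [378 268  24  22 275]
terr [346 277  22  19 182]
gripper in scene (np.float64(546.2108604973137), np.float64(37.354059162448436))
bottle cap (array([318.2, 508.4, 238.2]), np.float64(36.647274228103655)) [305.9 566.5   0. ]
shelf (330, 264) [474.2 -29.1  16. ]
shelf (462, 237) [ 533.7 -298.8   16. ]
shelf (473, 288) [ 429.9 -320.3   16. ]
shelf (341, 317) [367.6 -52.6  16. ]
```

View pics/c1.png

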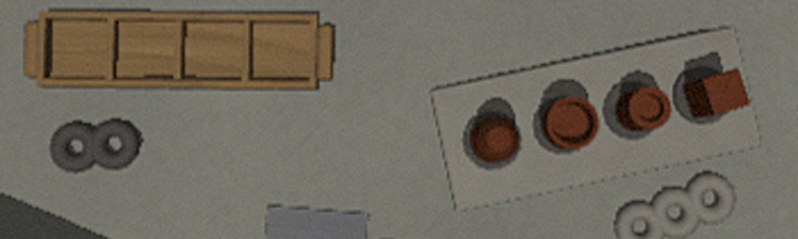

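The crop confirms the four terracotta pieces and the four-pocket rack. The shelf's yaw is about 0.217 and the rack's is about 0. The bottle stands near the gripper, so I'll go straight up first and then across.

Request:
step_arm --targets '[{"linear": [0,0,-0.1],"dr": [0,0,0]},{"linear": [0,0,-0.2],"dr": [0,0,0]},{"linear": [0,0,-0.3],"dr": [0,0,0]},{"linear": [0,0,-0.3],"dr": [0,0,0]},{"linear": [-0.1,-0.13,-0.3],"dr": [0,0,0.1]},{"linear": [-0.2,-0.26,-0.3],"dr": [0,0,0.2]},{"linear": [-0.3,-0.4,-0.3],"dr": [0,0,0.3]},{"linear": [-0.4,-0.53,-0.3],"dr": [0,0,0.4]},{"linear": [-0.5,-0.66,-0.3],"dr": [0,0,0.5]},{"linear": [-0.6,-0.8,-0.3],"dr": [0,0,0.586]},{"linear": [-0.6,-0.8,-0.3],"dr": [0,0,0.586]},{"linear": [-0.6,-0.8,-0.3],"dr": [0,0,0.586]}]' --claw 1

```text
clock: 1.6
tool_pos: [367.2, 219.9, 523.9]
eef_rot: [[-0.212, 0.977, -0.0], [0.977, 0.212, -0.0], [-0.0, -0.0, -1.0]]
force: [0.1, 0.6, -0.1]
opening: 92.9
gripper_force: 0.0
```

```bash
cat >> h.py <<'E'
def plan(p,yaw):
    """shift/turn (in move units) to bring the TCP to p, tool down, tool y at world angle yaw (rad)"""
    from scipy.spatial.transform import Rotation as Ro
    s=ctrl.get_state();R=np.array(s['eef_rot'])
    y=np.array([np.cos(yaw),np.sin(yaw),0]);z=np.array([0,0,-1.]);G=np.stack([np.cross(y,z),y,z],1)
    print('t',round(s['clock'],2),'pos',np.round(s['tool_pos'],1),'lin',np.round(R.T@(np.array(p)-s['tool_pos'])/400,4),'dr',np.round(Ro.from_matrix(R.T@G).as_rotvec()/(np.pi/2),4),'open',round(s['opening'],1))
E
python3 -c "
from h import *
plan([451,-175,400],.217)"
```

```text
t 1.6 pos [367.2 219.9 523.9] lin [-1.0092 -0.0048  0.3101] dr [-0.0003  0.0001 -0.002 ] open 92.9
```

Request:
step_arm --targets '[{"linear": [-0.15,0,0.05],"dr": [0,0,0]},{"linear": [-0.3,0,0.1],"dr": [0,0,0]},{"linear": [-0.45,0,0.15],"dr": [0,0,0]},{"linear": [-0.6,0,0.2],"dr": [0,0,0]},{"linear": [-0.75,0,0.25],"dr": [0,0,0]},{"linear": [-0.9,0,0.3],"dr": [0,0,0]},{"linear": [-1,0,0.31],"dr": [0,0,0]},{"linear": [-1,0,0.31],"dr": [0,0,0]},{"linear": [-1,0,0.31],"dr": [0,0,0]},{"linear": [-1,0,0.31],"dr": [0,0,0]},{"linear": [-1,0,0.31],"dr": [0,0,0]}]'

```text
clock: 2.98
tool_pos: [452.9, -168.5, 401.0]
eef_rot: [[-0.216, 0.976, 0.001], [0.976, 0.216, -0.0], [-0.0, 0.001, -1.0]]
force: [0.5, -1.2, 0.7]
opening: 93.0
gripper_force: 0.0
```

Run:
```python
from h import *
import pickle
s=ctrl.get_state();f=vision.grab_frame('wrist')[:,:,::-1];cv2.imwrite('pics/w1.png',f);pickle.dump(s,open('w1.pkl','wb'))
print(s['tool_pos'],s['joint_vel'])
```

```text
[ 452.9464543  -168.48921944  401.02817515] [-0.44489791  0.08716891 -0.17779453 -0.07585782  0.00683092 -0.1374057 ]
```

View pics/w1.png

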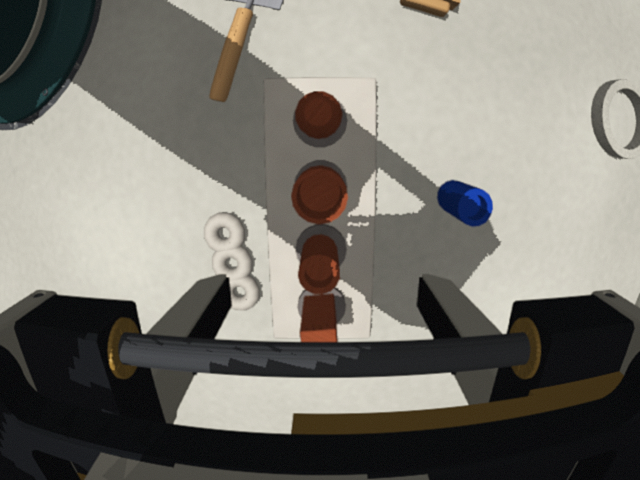

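The wrist view shows the gourd (319,115), goblet (320,194), tube top (319,270) and pillar (319,320) in a row on the shelf. The blue tube (465,203) stands apart.

```bash
cat > w.py <<'E'
from h import *
import pickle,sys
np.set_printoptions(precision=1,suppress=True)
C=np.array([451.4,-175.2]);a=.217
X=np.array([np.cos(a),np.sin(a)]);Y=np.array([-np.sin(a),np.cos(a)])
def comps(f,s,zs=(91,98)):
    hsv=cv2.cvtColor(f,cv2.COLOR_BGR2HSV).astype(int)
    m=(((hsv[...,0]<12)|(hsv[...,0]>172))&(hsv[...,1]>110)).astype(np.uint8)
    n,l,st,ce=cv2.connectedComponentsWithStats(m)
    out=[]
    for i in range(1,n):
        if st[i,4]<300: continue
        c=max(cv2.findContours((l==i).astype(np.uint8),0,2)[0],key=cv2.contourArea)
        print(st[i])
        for z in zs:
            P=np.array([wonz(p[0],s,z)[:2] for p in c])-C
            q=np.stack([P@X,P@Y],1);lo,hi=np.percentile(q,1,0),np.percentile(q,99,0)
            print('  z',z,'shelf frame lo',lo,'hi',hi,'mid',(lo+hi)/2)
if __name__=='__main__':
    s=pickle.load(open('w1.pkl','rb'));f=cv2.imread('pics/w1.png')
    comps(f,s,(90,98,102))
    for p in [(264,80),(376,80),(272,335),(370,335)]:
        v=wonz(p,s,16)[:2]-C; print('corner',p,v@X,v@Y)
E
python3 w.py
```

```text
[ 296   92   46   47 1685]
  z 90 shelf frame lo [-18.8  80.8] hi [ 16. 117.] mid [-1.4 98.9]
  z 98 shelf frame lo [-18.2  80.8] hi [ 15.6 116. ] mid [-1.3 98.4]
  z 102 shelf frame lo [-17.9  80.8] hi [ 15.4 115.5] mid [-1.2 98.1]
[ 292  166   56   58 2519]
  z 90 shelf frame lo [-22.5  13.1] hi [21.  58.8] mid [-0.7 35.9]
  z 98 shelf frame lo [-21.8  14.9] hi [20.5 59.4] mid [-0.6 37.2]
  z 102 shelf frame lo [-21.5  15.8] hi [20.3 59.7] mid [-0.6 37.8]
[ 299  235   41  108 3541]
  z 90 shelf frame lo [-18.6 -97.1] hi [15.4  3.1] mid [ -1.6 -47. ]
  z 98 shelf frame lo [-18.1 -92.2] hi [15.1  5.2] mid [ -1.5 -43.5]
  z 102 shelf frame lo [-17.8 -89.8] hi [14.9  6.3] mid [ -1.4 -41.8]
corner (264, 80) -55.46677486434028 139.67599169969532
corner (376, 80) 53.425525134353045 139.32920490722788
corner (272, 335) -56.01473779549163 -133.6316914087518
corner (370, 335) 54.893399484289624 -133.5105379985589
```

```bash
python3 -c "
from h import *
plan([428.8,-79.1,320],.217)
plan([428.8,-79.1,258],.217)"
```

```text
t 3.02 pos [ 452.9 -168.7  401. ] lin [ 0.2318 -0.0107  0.2024] dr [0.0003 0.0002 0.0004] open 93.2
t 3.02 pos [ 452.9 -168.7  401. ] lin [ 0.2318 -0.0107  0.3574] dr [0.0003 0.0002 0.0004] open 93.2
```

Request:
step_arm --targets '[{"linear": [0.08,0,0.04],"dr": [0,0,0]},{"linear": [0.16,-0.01,0.08],"dr": [0,0,0]},{"linear": [0.232,-0.01,0.14],"dr": [0,0,0]},{"linear": [0.232,-0.01,0.2],"dr": [0,0,0]},{"linear": [0.232,-0.01,0.2],"dr": [0,0,0]},{"linear": [0.232,-0.01,0.2],"dr": [0,0,0]},{"linear": [0.232,-0.01,0.24],"dr": [0,0,0]},{"linear": [0.232,-0.01,0.28],"dr": [0,0,0]},{"linear": [0.232,-0.01,0.32],"dr": [0,0,0]},{"linear": [0.232,-0.01,0.357],"dr": [0,0,0]},{"linear": [0.232,-0.01,0.357],"dr": [0,0,0]},{"linear": [0.232,-0.01,0.357],"dr": [0,0,0]}]'

```text
clock: 4.53
tool_pos: [429.2, -79.7, 258.3]
eef_rot: [[-0.215, 0.977, 0.0], [0.977, 0.215, -0.0], [-0.0, 0.0, -1.0]]
force: [-0.4, -0.4, -0.1]
opening: 93.0
gripper_force: 0.0
```

Request:
step_arm --targets '[{"linear": [0,0,0],"dr": [0,0,0]},{"linear": [0,0,0],"dr": [0,0,0]},{"linear": [0,0,0],"dr": [0,0,0]},{"linear": [0,0,0],"dr": [0,0,0]},{"linear": [0,0,0],"dr": [0,0,0]},{"linear": [0,0,0],"dr": [0,0,0]},{"linear": [0,0,0],"dr": [0,0,0]},{"linear": [0,0,0],"dr": [0,0,0]}]' --claw -1

```text
clock: 5.52
tool_pos: [429.1, -79.6, 258.0]
eef_rot: [[-0.215, 0.977, -0.0], [0.977, 0.215, 0.0], [0.0, 0.0, -1.0]]
force: [0.4, 0.5, 0.0]
opening: 35.2
gripper_force: 30.0
```

```bash
python3 -c "
from h import *
plan([505.5,106.8,340],0.002)"
```

```text
t 5.53 pos [429.1 -79.6 258. ] lin [ 0.4142  0.2867 -0.2051] dr [-0.     -0.      0.1366] open 35.2
```

Request:
step_arm --targets '[{"linear": [0,0,-0.02],"dr": [0,0,0]},{"linear": [0,0,-0.06],"dr": [0,0,0]},{"linear": [0,0,-0.12],"dr": [0,0,0]},{"linear": [0,0,-0.17],"dr": [0,0,0]},{"linear": [0.02,0.015,-0.205],"dr": [0,0,0]},{"linear": [0.06,0.04,-0.205],"dr": [0,0,0.02]},{"linear": [0.12,0.08,-0.205],"dr": [0,0,0.04]},{"linear": [0.19,0.13,-0.205],"dr": [0,0,0.06]},{"linear": [0.26,0.18,-0.205],"dr": [0,0,0.08]},{"linear": [0.32,0.22,-0.205],"dr": [0,0,0.1]},{"linear": [0.37,0.26,-0.205],"dr": [0,0,0.12]},{"linear": [0.4,0.28,-0.205],"dr": [0,0,0.137]},{"linear": [0.414,0.287,-0.205],"dr": [0,0,0.137]},{"linear": [0.414,0.287,-0.205],"dr": [0,0,0.137]},{"linear": [0.414,0.287,-0.205],"dr": [0,0,0.137]}]'

```text
clock: 7.4
tool_pos: [505.5, 106.5, 340.0]
eef_rot: [[-0.001, 1.0, -0.0], [1.0, 0.001, -0.0], [-0.0, -0.0, -1.0]]
force: [0.3, -0.0, -0.6]
opening: 35.2
gripper_force: 30.0
```

Run:
```python
from h import *
import pickle
s=ctrl.get_state();f=vision.grab_frame('wrist')[:,:,::-1];cv2.imwrite('pics/w2.png',f);pickle.dump(s,open('w2.pkl','wb'))
```

```text
(no output)
```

View pics/w2.png

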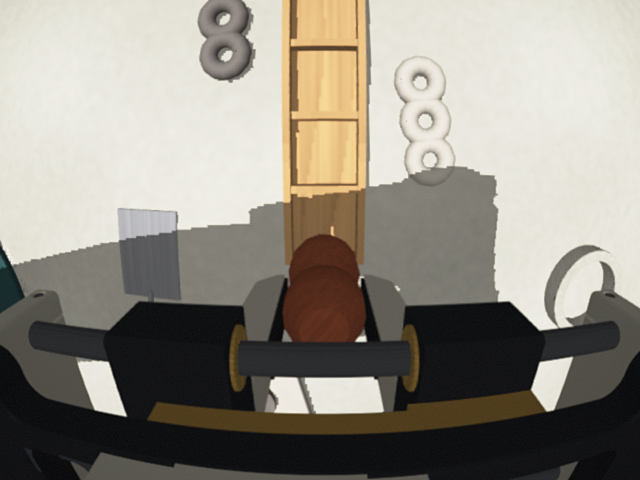

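The held gourd is upright over the rack's right end. The dividers show at rows of about 43, 116 and 186, and the long walls at columns of about 286 and 367.

Run:
```python
from h import *
import pickle
np.set_printoptions(precision=1,suppress=True)
s=pickle.load(open('w2.pkl','rb'))
for p in [(325,43),(325,116),(325,186)]: print('div',wonz(p,s,26)-[505.5,196.8,0])
f=cv2.imread('pics/w2.png');h=cv2.cvtColor(f,cv2.COLOR_BGR2HSV)
for r in (20,80,150,220):
    w=np.where((h[r,260:390,1]>80)&(h[r,260:390,0]<28))[0]+260
    L,Rr=wonz((w[0],r),s,26),wonz((w[-1]+1,r),s,26);print(r,w[0],w[-1],L,Rr,(L+Rr)/2)
plan([505.5,106.8,244],0)
```

```text
div [ 0.1 61.  26. ]
div [ 0.1  1.6 26. ]
div [  0.2 -54.   26. ]
20 282 365 [471.7 278.4  26. ] [538.  278.4  26. ] [504.8 278.4  26. ]
80 282 366 [472.1 227.8  26. ] [538.4 227.8  26. ] [505.2 227.8  26. ]
150 283 365 [472.6 171.7  26. ] [537.9 171.8  26. ] [505.3 171.8  26. ]
220 284 364 [472.3 115.1  26. ] [538.2 115.1  26. ] [505.3 115.1  26. ]
t 7.45 pos [505.5 106.4 340.1] lin [0.  0.  0.2] dr [0. 0. 0.] open 35.0
```

Run:
```python
from h import *
f=cv2.imread('pics/w2.png');g=f[:,300:350].mean((1,2)).astype(int)
for a in (34,105,175): print(a,g[a:a+22])
import pickle
s=pickle.load(open('w2.pkl','rb'))
# where dividers should appear if rack y=197 / 199
for r in range(176,200,3): print(r,wonz((325,r),s,26)[1]-196.8, wonz((325,r),s,6)[1]-196.8)
```

```text
34 [189 188 189 188 187 184 184 184 184 186 184 146  82  63  65  64 105 176
 192 191 190 190]
105 [191 190 191 191 191 190 188 187 187 187 188 189 186 150  98 103 163 191
 192 191 191 191]
175 [191 191 191 191 191 191 192 184 148  91 111 169 188 188 187 186 185 172
 152 136 123 116]
176 -45.9927637111096 -48.01154247294292
179 -48.392314595408436 -50.574318036723895
182 -50.796095765712096 -53.141611643306874
185 -53.20443254198801 -55.71377074190357
188 -55.617652668290106 -58.291145370705664
191 -58.03608649474927 -60.8740883512551
194 -60.460067162543965 -63.462955485996815
197 -62.88993079207489 -66.05810575925375
```

Run:
```python
import cv2
f=cv2.imread('pics/w2.png')[0:280,250:400];cv2.imwrite('pics/c2.png',cv2.resize(f,None,fx=2.1,fy=2.1,interpolation=2))
```

```text
(no output)
```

View pics/c2.png

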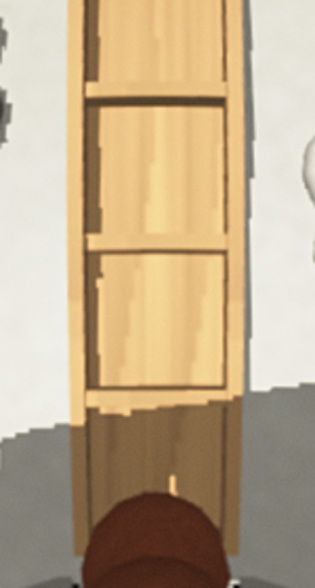

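The divider top centres are at rows of about 42, 115 and 189, so the rack centre is at y≈198.5, x≈505.3. I'll lower the gourd at y=108.5.

Request:
step_arm --targets '[{"linear": [0.003,0,0.03],"dr": [0,0,0]},{"linear": [0.005,0,0.08],"dr": [0,0,0]},{"linear": [0.005,0,0.13],"dr": [0,0,0]},{"linear": [0.005,0,0.17],"dr": [0,0,0]},{"linear": [0.005,0,0.2],"dr": [0,0,0]},{"linear": [0.005,0,0.22],"dr": [0,0,0]},{"linear": [0.005,0,0.235],"dr": [0,0,0]},{"linear": [0.005,0,0.242],"dr": [0,0,0]},{"linear": [0.005,0,0.246],"dr": [0,0,0]},{"linear": [0.005,0,0.249],"dr": [0,0,0]},{"linear": [0.005,0,0.249],"dr": [0,0,0]},{"linear": [0.005,0,0.249],"dr": [0,0,0]}]'

```text
clock: 8.95
tool_pos: [505.7, 108.8, 240.5]
eef_rot: [[-0.001, 1.0, 0.0], [1.0, 0.001, 0.0], [0.0, 0.0, -1.0]]
force: [0.5, 0.2, -0.9]
opening: 35.1
gripper_force: 30.0
```

Request:
step_arm --targets '[{"linear": [0,0,0.001],"dr": [0,0,0]},{"linear": [0,0,0.002],"dr": [0,0,0]},{"linear": [0,0,0.002],"dr": [0,0,0]}]'

```text
clock: 9.32
tool_pos: [505.7, 108.8, 239.9]
eef_rot: [[-0.001, 1.0, 0.0], [1.0, 0.001, 0.0], [0.0, 0.0, -1.0]]
force: [-2.5, -1.1, 4.7]
opening: 35.0
gripper_force: 30.0
```

Request:
step_arm --targets '[{"linear": [0,0,0],"dr": [0,0,0]},{"linear": [0,0,0],"dr": [0,0,0]},{"linear": [0,0,0],"dr": [0,0,0]},{"linear": [0,0,0],"dr": [0,0,0]},{"linear": [0,0,0],"dr": [0,0,0]},{"linear": [0,0,0],"dr": [0,0,0]},{"linear": [0,0,-0.05],"dr": [0,0,0]},{"linear": [0,0,-0.12],"dr": [0,0,0]},{"linear": [0,0,-0.2],"dr": [0,0,0]},{"linear": [0,0,-0.25],"dr": [0,0,0]},{"linear": [0,0,-0.25],"dr": [0,0,0]},{"linear": [0,0,-0.25],"dr": [0,0,0]}]' --claw 1

```text
clock: 10.82
tool_pos: [505.5, 108.7, 338.5]
eef_rot: [[-0.001, 1.0, -0.001], [1.0, 0.001, -0.0], [-0.0, -0.001, -1.0]]
force: [-0.5, 0.2, -0.7]
opening: 93.1
gripper_force: 0.0
```

Run:
```python
from h import *
plan([442.9,-139.7,330],.217)
for n in ('scene','wrist'): cv2.imwrite(f'pics/{n}3.png',vision.grab_frame(n)[:,:,::-1])
a=cv2.imread('pics/scene3.png')[160:330,90:510];cv2.imwrite('pics/c3.png',cv2.resize(a,None,fx=1.9,fy=1.9))
```

```text
t 10.82 pos [505.5 108.7 338.5] lin [-0.6209 -0.1573  0.0217] dr [-0.0008  0.     -0.1373] open 93.1
```

View pics/c3.png

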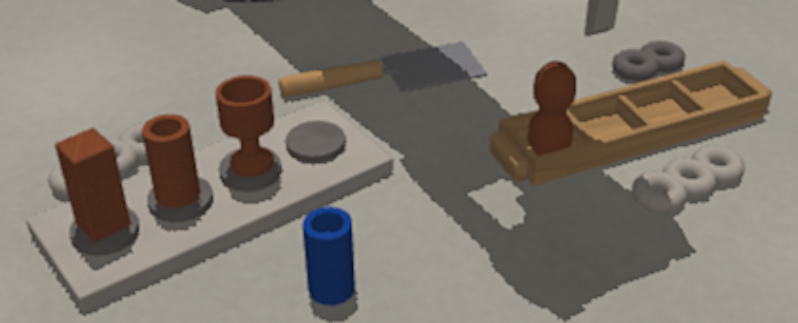

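The gourd stands upright in the rightmost pocket (crop (553,110)). Next is the goblet.

Request:
step_arm --targets '[{"linear": [-0.07,-0.02,0],"dr": [0,0,-0.02]},{"linear": [-0.2,-0.05,0],"dr": [0,0,-0.04]},{"linear": [-0.33,-0.08,0],"dr": [0,0,-0.07]},{"linear": [-0.46,-0.12,0],"dr": [0,0,-0.1]},{"linear": [-0.56,-0.14,0],"dr": [0,0,-0.12]},{"linear": [-0.62,-0.157,0],"dr": [0,0,-0.137]},{"linear": [-0.62,-0.157,0],"dr": [0,0,-0.137]},{"linear": [-0.62,-0.157,0],"dr": [0,0,-0.137]},{"linear": [-0.621,-0.157,0.05],"dr": [0,0,-0.137]},{"linear": [-0.621,-0.157,0.1],"dr": [0,0,-0.137]},{"linear": [-0.621,-0.157,0.15],"dr": [0,0,-0.137]},{"linear": [-0.621,-0.157,0.2],"dr": [0,0,-0.137]},{"linear": [-0.621,-0.157,0.224],"dr": [0,0,-0.137]},{"linear": [-0.621,-0.157,0.224],"dr": [0,0,-0.137]},{"linear": [-0.621,-0.157,0.224],"dr": [0,0,-0.137]}]'

```text
clock: 12.8
tool_pos: [443.4, -139.8, 250.6]
eef_rot: [[-0.215, 0.977, 0.001], [0.977, 0.215, -0.0], [-0.0, 0.001, -1.0]]
force: [-0.1, 0.3, -0.3]
opening: 93.1
gripper_force: 0.0
```

Request:
step_arm --targets '[{"linear": [0,0,0],"dr": [0,0,0]},{"linear": [0,0,0],"dr": [0,0,0]},{"linear": [0,0,0],"dr": [0,0,0]},{"linear": [0,0,0],"dr": [0,0,0]},{"linear": [0,0,0],"dr": [0,0,0]},{"linear": [0,0,0],"dr": [0,0,0]},{"linear": [0,0,0],"dr": [0,0,0]},{"linear": [0,0,0],"dr": [0,0,0]}]' --claw -1

```text
clock: 13.8
tool_pos: [443.1, -139.7, 249.9]
eef_rot: [[-0.215, 0.977, -0.0], [0.977, 0.215, 0.0], [0.0, -0.0, -1.0]]
force: [0.3, 0.4, 0.0]
opening: 43.7
gripper_force: 30.0
```

```bash
python3 -c "
from h import *
plan([505.3,168.5,350],0.0)"
```

```text
t 13.8 pos [ 443.1 -139.7  249.9] lin [ 0.7192  0.3173 -0.2502] dr [-0.     -0.      0.1378] open 43.7
```

Request:
step_arm --targets '[{"linear": [0,0,-0.02],"dr": [0,0,0]},{"linear": [0,0,-0.06],"dr": [0,0,0]},{"linear": [0,0,-0.12],"dr": [0,0,0]},{"linear": [0,0,-0.18],"dr": [0,0,0]},{"linear": [0,0,-0.23],"dr": [0,0,0]},{"linear": [0.04,0.015,-0.25],"dr": [0,0,0]},{"linear": [0.11,0.045,-0.25],"dr": [0,0,0.02]},{"linear": [0.2,0.09,-0.25],"dr": [0,0,0.04]},{"linear": [0.3,0.13,-0.25],"dr": [0,0,0.06]},{"linear": [0.4,0.18,-0.25],"dr": [0,0,0.08]},{"linear": [0.5,0.22,-0.25],"dr": [0,0,0.1]},{"linear": [0.59,0.26,-0.25],"dr": [0,0,0.12]},{"linear": [0.66,0.29,-0.25],"dr": [0,0,0.138]},{"linear": [0.7,0.31,-0.25],"dr": [0,0,0.138]},{"linear": [0.719,0.317,-0.25],"dr": [0,0,0.138]},{"linear": [0.719,0.317,-0.25],"dr": [0,0,0.138]},{"linear": [0.719,0.317,-0.25],"dr": [0,0,0.138]}]'

```text
clock: 15.92
tool_pos: [505.1, 167.7, 350.0]
eef_rot: [[0.001, 1.0, 0.0], [1.0, -0.001, -0.0], [-0.0, 0.0, -1.0]]
force: [0.1, 0.6, -1.2]
opening: 43.5
gripper_force: 30.0
```

Run:
```python
from h import *
plan([505.3,168.5,232.5],0.0)
import pickle
s=ctrl.get_state();f=vision.grab_frame('wrist')[:,:,::-1];cv2.imwrite('pics/w4.png',f);pickle.dump(s,open('w4.pkl','wb'))
g=f[:,300:350].mean((1,2)).astype(int);print(g[20:200])
```

```text
t 15.93 pos [505.1 167.7 350. ] lin [0.002  0.0003 0.2938] dr [ 0.0001  0.0001 -0.0005] open 43.5
[219 220 219 220 220 220 220 222 212 170 161 174 182 184 184 185 185 185
 186 182 172 162 170 179 180 180 181 182 166 113  66  62  64  64  74 105
 159 186 187 186 186 186 186 186 186 186 187 187 187 187 187 187 187 187
 187 187 187 187 187 187 188 187 187 188 188 188 188 188 187 187 187 187
 187 187 187 187 187 187 187 188 188 188 187 188 187 188 188 187 188 188
 188 188 187 186 184 183 183 183 185 182 150 117 156 187 190 188 188 188
 188 188 188 188 188 188 188 188 188 188 188 188 187 188 187 187 187 187
 187 187 187 187 188 188 188 187 188 187 187 187 187 187 187 187 187 187
 187 186 186 186 186 187 187 187 186 186 186 186 186 186 186 186 186 187
 182 149  93 111 168 184 183 182 182 182 183 185 186 186 186 183 166 150]
```

Run:
```python
from h import *
import pickle
s=pickle.load(open('w4.pkl','rb'))
for r,k in ((44.5,120),(115.5,60),(188,0)): print(k,wonz((325,r),s,26)[1]-k)
```

```text
120 200.41720597282455
60 200.67444176805532
0 201.10495698543656
```

Request:
step_arm --targets '[{"linear": [0.004,0,0.03],"dr": [0,0,0]},{"linear": [0.004,0,0.08],"dr": [0,0,0]},{"linear": [0.004,0,0.13],"dr": [0,0,0]},{"linear": [0.004,0,0.18],"dr": [0,0,0]},{"linear": [0.004,0,0.22],"dr": [0,0,0]},{"linear": [0.004,0,0.25],"dr": [0,0,0]},{"linear": [0.004,0,0.27],"dr": [0,0,0]},{"linear": [0.004,0,0.282],"dr": [0,0,0]},{"linear": [0.004,0,0.288],"dr": [0,0,0]},{"linear": [0.004,0,0.292],"dr": [0,0,0]},{"linear": [0.004,0,0.294],"dr": [0,0,0]},{"linear": [0.004,0,0.2955],"dr": [0,0,0]},{"linear": [0.004,0,0.2955],"dr": [0,0,0]}]'

```text
clock: 17.6
tool_pos: [505.2, 170.0, 231.9]
eef_rot: [[0.0, 1.0, 0.0], [1.0, -0.0, 0.0], [0.0, 0.0, -1.0]]
force: [-1.1, 0.3, 0.8]
opening: 43.5
gripper_force: 30.0
```

Request:
step_arm --targets '[{"linear": [0,0,0],"dr": [0,0,0]},{"linear": [0,0,0],"dr": [0,0,0]},{"linear": [0,0,0],"dr": [0,0,0]},{"linear": [0,0,0],"dr": [0,0,0]},{"linear": [0,0,0],"dr": [0,0,0]},{"linear": [0,0,0],"dr": [0,0,0]},{"linear": [0,0,-0.05],"dr": [0,0,0]},{"linear": [0,0,-0.12],"dr": [0,0,0]},{"linear": [0,0,-0.22],"dr": [0,0,0]},{"linear": [0,0,-0.32],"dr": [0,0,0]},{"linear": [0,0,-0.4],"dr": [0,0,0]},{"linear": [0,0,-0.4],"dr": [0,0,0]}]' --claw 1

```text
clock: 19.1
tool_pos: [505.1, 170.0, 395.9]
eef_rot: [[0.0, 1.0, 0.005], [1.0, -0.0, 0.001], [0.001, 0.005, -1.0]]
force: [0.5, 0.3, 0.3]
opening: 93.1
gripper_force: 0.0
```

```bash
python3 -c "
from h import *
plan([479.4,-302.2,400],0.217)"
```

```text
t 19.1 pos [505.1 170.  395.9] lin [-1.1804 -0.0638 -0.0122] dr [ 0.0033 -0.0006 -0.1383] open 93.1
```

Request:
step_arm --targets '[{"linear": [-0.1,-0.01,0],"dr": [0,0,-0.02]},{"linear": [-0.25,-0.02,0],"dr": [0,0,-0.05]},{"linear": [-0.4,-0.03,0],"dr": [0,0,-0.08]},{"linear": [-0.55,-0.04,0],"dr": [0,0,-0.1]},{"linear": [-0.7,-0.05,0],"dr": [0,0,-0.12]},{"linear": [-0.85,-0.06,0],"dr": [0,0,-0.138]},{"linear": [-1,-0.064,0],"dr": [0,0,-0.138]},{"linear": [-1,-0.064,0],"dr": [0,0,-0.138]}]'

```text
clock: 20.1
tool_pos: [478.8, -233.1, 391.3]
eef_rot: [[-0.211, 0.978, -0.001], [0.978, 0.211, 0.0], [0.0, -0.001, -1.0]]
force: [0.0, -0.1, -1.0]
opening: 92.9
gripper_force: 0.0
```

Request:
step_arm --targets '[{"linear": [-0.1,0,0],"dr": [0,0,0]},{"linear": [-0.18,0,0],"dr": [0,0,0]},{"linear": [-0.18,0,0],"dr": [0,0,0]},{"linear": [-0.18,0,0],"dr": [0,0,0]},{"linear": [-0.18,0,0],"dr": [0,0,0]}]'

```text
clock: 20.72
tool_pos: [495.0, -299.2, 392.0]
eef_rot: [[-0.216, 0.976, 0.0], [0.976, 0.216, -0.0], [-0.0, 0.0, -1.0]]
force: [0.7, 0.4, 0.7]
opening: 92.7
gripper_force: 0.0
```

Run:
```python
from w import *
s=ctrl.get_state();f=vision.grab_frame('wrist')[:,:,::-1].copy();cv2.imwrite('pics/w5.png',f);pickle.dump(s,open('w5.pkl','wb'))
print(s['tool_pos'],s['joint_vel'])
comps(f,s,(90,102))
```

```text
[ 495.  -299.2  392. ] [-0.2  0.1 -0.2 -0.1  0.  -0.2]
[ 278   84   47   47 1756]
  z 90 shelf frame lo [-18.8 -49.7] hi [ 15.7 -14.5] mid [ -1.6 -32.1]
  z 102 shelf frame lo [-17.3 -50. ] hi [ 15.7 -16.2] mid [ -0.8 -33.1]
[ 279  161   45   51 2019]
  z 90 shelf frame lo [ -18.7 -111.9] hi [ 14.9 -73.3] mid [ -1.9 -92.6]
  z 102 shelf frame lo [ -17.2 -109.5] hi [ 14.9 -72.6] mid [ -1.2 -91.1]
```

View pics/w5.png

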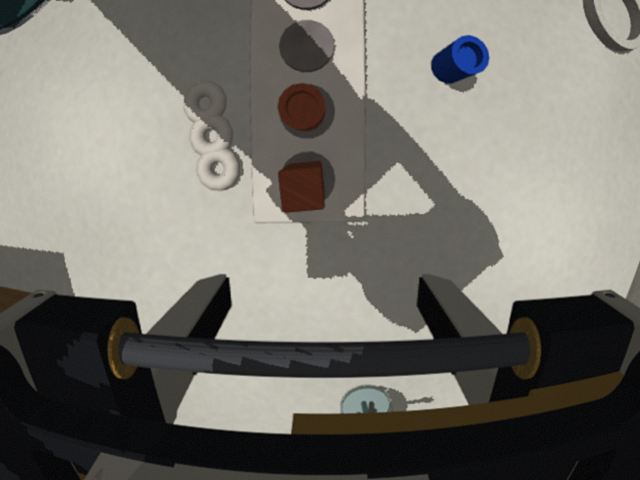

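The tube (302,107) and pillar (302,187) are clear in view. The tube is next.

Run:
```python
from w import *
s=pickle.load(open('w5.pkl','rb'));f=cv2.imread('pics/w5.png')
h=cv2.cvtColor(f,cv2.COLOR_BGR2HSV).astype(int);m=((h[...,0]<12)|(h[...,0]>172))&(h[...,1]>110);m[:140]=0;m[225:]=0
pts=np.argwhere(m)[:,::-1];P=np.array([wonz(p,s,102)[:2]-C for p in pts]);q=np.stack([P@X,P@Y],1).astype(np.float32)
print(cv2.minAreaRect(q))
for r in range(160,216,5):
    w=np.where(m[r])[0]
    if len(w): a,b=[wonz((c,r),s,102)[:2]-C for c in (w[0],w[-1]+1)];print(r,w[0],w[-1],a@X,b@X,(a@Y+b@Y)/2)
plan([457,-207.2,241],.217)
```

```text
((-0.9042911529541016, -91.25082397460938), (31.929546356201172, 35.5677375793457), 5.025512218475342)
165 287 321 -11.223336358712638 14.18983695678963 -75.4404567394028
170 281 321 -15.675424868627601 14.18500304177294 -79.07051367054402
175 279 322 -17.213562350073882 14.90651940117926 -82.7310136372415
180 279 322 -17.286102481900393 14.902897582775836 -86.4117810644111
185 280 323 -16.622972693477106 15.628904537144905 -90.10830318597567
190 280 323 -16.70220465594367 15.62685745493432 -93.81226581723175
195 281 323 -16.042567950408586 15.62482014861548 -97.53369024595338
200 282 323 -15.38370065295425 15.62279194182084 -101.26963005696743
205 282 323 -15.471604129834972 15.620772161754655 -105.01888077736606
210 283 304 -14.815279726025985 1.5590014679139514 -108.77541975564246
t 20.77 pos [ 494.9 -299.4  392. ] lin [ 0.2 -0.   0.4] dr [0. 0. 0.] open 93.1
```

Request:
step_arm --targets '[{"linear": [0.08,-0.02,0.05],"dr": [0,0,0]},{"linear": [0.17,-0.04,0.1],"dr": [0,0,0]},{"linear": [0.245,-0.043,0.13],"dr": [0,0,0]},{"linear": [0.245,-0.043,0.16],"dr": [0,0,0]},{"linear": [0.245,-0.043,0.16],"dr": [0,0,0]},{"linear": [0.245,-0.043,0.22],"dr": [0,0,0]},{"linear": [0.245,-0.043,0.28],"dr": [0,0,0]},{"linear": [0.245,-0.043,0.33],"dr": [0,0,0]},{"linear": [0.245,-0.043,0.365],"dr": [0,0,0]},{"linear": [0.245,-0.043,0.377],"dr": [0,0,0]},{"linear": [0.245,-0.043,0.377],"dr": [0,0,0]},{"linear": [0.245,-0.043,0.377],"dr": [0,0,0]}]'

```text
clock: 22.28
tool_pos: [457.3, -208.4, 241.7]
eef_rot: [[-0.215, 0.977, 0.001], [0.977, 0.215, -0.001], [-0.001, 0.001, -1.0]]
force: [-0.5, -0.1, -0.0]
opening: 93.3
gripper_force: 0.0
```

Request:
step_arm --targets '[{"linear": [0,0,0],"dr": [0,0,0]},{"linear": [0,0,0],"dr": [0,0,0]},{"linear": [0,0,0],"dr": [0,0,0]},{"linear": [0,0,0],"dr": [0,0,0]},{"linear": [0,0,0],"dr": [0,0,0]},{"linear": [0,0,0],"dr": [0,0,0]},{"linear": [0,0,0],"dr": [0,0,0]},{"linear": [0,0,0],"dr": [0,0,0]},{"linear": [0,0,0],"dr": [0,0,0]}]' --claw -1

```text
clock: 23.4
tool_pos: [457.1, -208.3, 240.9]
eef_rot: [[-0.215, 0.977, 0.0], [0.977, 0.215, -0.0], [-0.0, 0.0, -1.0]]
force: [0.3, 0.0, -0.1]
opening: 35.6
gripper_force: 30.0
```

```bash
python3 -c "
from h import *
plan([505.3,229,360],0.0)"
```

```text
t 23.4 pos [ 457.1 -208.3  240.9] lin [ 1.0419  0.3525 -0.2976] dr [0.     0.     0.1378] open 35.6
```

Request:
step_arm --targets '[{"linear": [0,0,-0.02],"dr": [0,0,0]},{"linear": [0,0,-0.06],"dr": [0,0,0]},{"linear": [0,0,-0.12],"dr": [0,0,0]},{"linear": [0,0,-0.18],"dr": [0,0,0]},{"linear": [0,0,-0.24],"dr": [0,0,0]},{"linear": [0.03,0.01,-0.28],"dr": [0,0,0]},{"linear": [0.09,0.03,-0.297],"dr": [0,0,0]},{"linear": [0.17,0.06,-0.297],"dr": [0,0,0.02]},{"linear": [0.27,0.095,-0.297],"dr": [0,0,0.04]},{"linear": [0.38,0.135,-0.297],"dr": [0,0,0.06]},{"linear": [0.49,0.175,-0.297],"dr": [0,0,0.08]},{"linear": [0.6,0.21,-0.297],"dr": [0,0,0.1]},{"linear": [0.71,0.25,-0.297],"dr": [0,0,0.12]},{"linear": [0.81,0.29,-0.297],"dr": [0,0,0.138]},{"linear": [0.89,0.32,-0.297],"dr": [0,0,0.138]},{"linear": [0.95,0.34,-0.297],"dr": [0,0,0.138]},{"linear": [0.985,0.35,-0.297],"dr": [0,0,0.138]},{"linear": [1,0.352,-0.297],"dr": [0,0,0.138]},{"linear": [1,0.352,-0.297],"dr": [0,0,0.138]},{"linear": [1,0.352,-0.297],"dr": [0,0,0.138]}]'

```text
clock: 25.9
tool_pos: [508.7, 212.0, 359.8]
eef_rot: [[0.001, 1.0, 0.0], [1.0, -0.001, -0.0], [-0.0, 0.0, -1.0]]
force: [1.1, 0.2, -2.2]
opening: 35.8
gripper_force: 30.0
```

```bash
python3 -c "
from h import *
plan([505.3,229.3,222.5],0.0)"
```

```text
t 25.9 pos [508.7 212.  359.8] lin [ 0.0433 -0.0085  0.3434] dr [ 0.0001  0.0001 -0.0006] open 35.8
```

Request:
step_arm --targets '[{"linear": [0.015,-0.003,0.02],"dr": [0,0,0]},{"linear": [0.03,-0.006,0.05],"dr": [0,0,0]},{"linear": [0.04,-0.0085,0.1],"dr": [0,0,0]},{"linear": [0.043,-0.0085,0.15],"dr": [0,0,0]},{"linear": [0.043,-0.0085,0.2],"dr": [0,0,0]},{"linear": [0.043,-0.0085,0.24],"dr": [0,0,0]},{"linear": [0.043,-0.0085,0.275],"dr": [0,0,0]},{"linear": [0.043,-0.0085,0.3],"dr": [0,0,0]},{"linear": [0.043,-0.0085,0.32],"dr": [0,0,0]},{"linear": [0.043,-0.0085,0.332],"dr": [0,0,0]},{"linear": [0.043,-0.0085,0.338],"dr": [0,0,0]},{"linear": [0.043,-0.0085,0.341],"dr": [0,0,0]},{"linear": [0.043,-0.0085,0.343],"dr": [0,0,0]},{"linear": [0.043,-0.0085,0.343],"dr": [0,0,0]}]'

```text
clock: 27.65
tool_pos: [505.4, 229.9, 222.9]
eef_rot: [[0.0, 1.0, 0.0], [1.0, -0.0, 0.0], [0.0, 0.0, -1.0]]
force: [-0.4, -0.9, 2.0]
opening: 35.1
gripper_force: 30.0
```

Request:
step_arm --targets '[{"linear": [0,0,0],"dr": [0,0,0]},{"linear": [0,0,0],"dr": [0,0,0]},{"linear": [0,0,0],"dr": [0,0,0]},{"linear": [0,0,0],"dr": [0,0,0]},{"linear": [0,0,0],"dr": [0,0,0]},{"linear": [0,0,0],"dr": [0,0,0]},{"linear": [0,0,-0.05],"dr": [0,0,0]},{"linear": [0,0,-0.12],"dr": [0,0,0]},{"linear": [0,0,-0.22],"dr": [0,0,0]},{"linear": [0,0,-0.32],"dr": [0,0,0]},{"linear": [0,0,-0.32],"dr": [0,0,0]},{"linear": [0,0,-0.32],"dr": [0,0,0]}]' --claw 1

```text
clock: 29.15
tool_pos: [505.1, 229.7, 350.8]
eef_rot: [[0.0, 1.0, 0.0], [1.0, -0.0, 0.0], [0.0, 0.0, -1.0]]
force: [-0.0, 0.0, -1.3]
opening: 92.8
gripper_force: 0.0
```

Run:
```python
from h import *
plan([470.7,-266.2,350],.30)
a=vision.grab_frame('scene')[160:330,90:510,::-1];cv2.imwrite('pics/c6.png',cv2.resize(a,None,fx=1.9,fy=1.9))
```

```text
t 29.15 pos [505.1 229.7 350.8] lin [-1.2398 -0.0857  0.0019] dr [ 0.0002 -0.     -0.1912] open 92.8
```

View pics/c6.png

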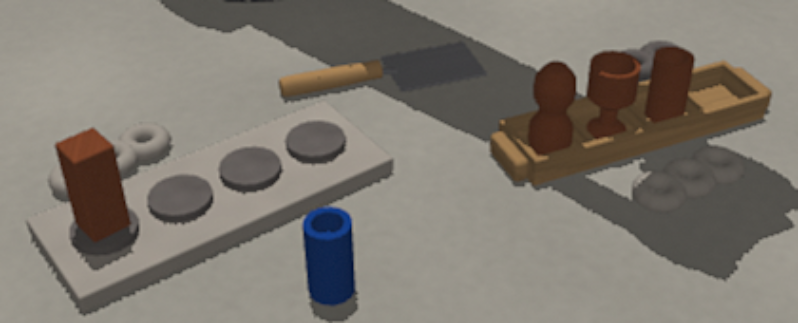

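The gourd, goblet and tube stand in the three right pockets, and the leftmost pocket (730,95) is free. The pillar is next.

Request:
step_arm --targets '[{"linear": [-0.07,0,0],"dr": [0,0,-0.02]},{"linear": [-0.2,-0.01,0],"dr": [0,0,-0.05]},{"linear": [-0.35,-0.02,0],"dr": [0,0,-0.08]},{"linear": [-0.5,-0.03,0],"dr": [0,0,-0.11]},{"linear": [-0.65,-0.04,0],"dr": [0,0,-0.14]},{"linear": [-0.8,-0.06,0],"dr": [0,0,-0.17]},{"linear": [-0.95,-0.085,0],"dr": [0,0,-0.191]},{"linear": [-1,-0.085,0],"dr": [0,0,-0.191]},{"linear": [-1,-0.085,0],"dr": [0,0,-0.191]},{"linear": [-1,-0.085,0],"dr": [0,0,-0.191]}]'

```text
clock: 30.45
tool_pos: [471.5, -169.1, 350.1]
eef_rot: [[-0.296, 0.955, -0.001], [0.955, 0.296, 0.001], [0.001, -0.0, -1.0]]
force: [-0.7, -0.1, -0.3]
opening: 93.3
gripper_force: 0.0
```

```bash
python3 -c "
from h import *
plan([470.7,-266.2,251],.30)"
```

```text
t 30.45 pos [ 471.5 -169.1  350.1] lin [-0.2314 -0.0736  0.2477] dr [-0.0002 -0.0005  0.0003] open 93.3
```

Request:
step_arm --targets '[{"linear": [-0.08,-0.025,0],"dr": [0,0,0]},{"linear": [-0.16,-0.05,0],"dr": [0,0,0]},{"linear": [-0.23,-0.074,0],"dr": [0,0,0]},{"linear": [-0.23,-0.074,0],"dr": [0,0,0]},{"linear": [-0.23,-0.074,0],"dr": [0,0,0]},{"linear": [-0.23,-0.074,0.06],"dr": [0,0,0]},{"linear": [-0.23,-0.074,0.12],"dr": [0,0,0]},{"linear": [-0.23,-0.074,0.18],"dr": [0,0,0]},{"linear": [-0.23,-0.074,0.23],"dr": [0,0,0]},{"linear": [-0.23,-0.074,0.2475],"dr": [0,0,0]},{"linear": [-0.23,-0.074,0.2475],"dr": [0,0,0]},{"linear": [-0.23,-0.074,0.2475],"dr": [0,0,0]}]'

```text
clock: 31.95
tool_pos: [470.3, -266.9, 252.5]
eef_rot: [[-0.295, 0.955, 0.001], [0.955, 0.295, -0.001], [-0.001, 0.001, -1.0]]
force: [0.1, -0.0, 0.6]
opening: 93.2
gripper_force: 0.0
```

Request:
step_arm --targets '[{"linear": [0,0,0],"dr": [0,0,0]},{"linear": [0,0,0],"dr": [0,0,0]},{"linear": [0,0,0],"dr": [0,0,0]},{"linear": [0,0,0],"dr": [0,0,0]},{"linear": [0,0,0],"dr": [0,0,0]},{"linear": [0,0,0],"dr": [0,0,0]},{"linear": [0,0,0],"dr": [0,0,0]},{"linear": [0,0,0],"dr": [0,0,0]},{"linear": [0,0,0],"dr": [0,0,0]}]' --claw -1

```text
clock: 33.08
tool_pos: [470.1, -266.8, 251.5]
eef_rot: [[-0.295, 0.955, 0.0], [0.955, 0.295, 0.0], [0.0, 0.0, -1.0]]
force: [0.7, 0.1, -0.2]
opening: 31.6
gripper_force: 30.0
```

```bash
python3 -c "
from h import *
plan([505.3,289,370],0.0)"
```

```text
t 33.08 pos [ 470.1 -266.8  251.5] lin [ 1.3016  0.4944 -0.2961] dr [ 0.     -0.      0.1908] open 31.6
```

Request:
step_arm --targets '[{"linear": [0,0,-0.02],"dr": [0,0,0]},{"linear": [0,0,-0.06],"dr": [0,0,0]},{"linear": [0,0,-0.12],"dr": [0,0,0]},{"linear": [0,0,-0.18],"dr": [0,0,0]},{"linear": [0,0,-0.24],"dr": [0,0,0]},{"linear": [0.03,0.01,-0.28],"dr": [0,0,0]},{"linear": [0.09,0.035,-0.296],"dr": [0,0,0]},{"linear": [0.17,0.065,-0.296],"dr": [0,0,0.03]},{"linear": [0.27,0.1,-0.296],"dr": [0,0,0.06]},{"linear": [0.38,0.145,-0.296],"dr": [0,0,0.09]},{"linear": [0.49,0.185,-0.296],"dr": [0,0,0.12]},{"linear": [0.6,0.23,-0.296],"dr": [0,0,0.15]},{"linear": [0.71,0.27,-0.296],"dr": [0,0,0.18]},{"linear": [0.81,0.31,-0.296],"dr": [0,0,0.191]},{"linear": [0.89,0.34,-0.296],"dr": [0,0,0.191]},{"linear": [0.95,0.36,-0.296],"dr": [0,0,0.191]},{"linear": [0.985,0.375,-0.296],"dr": [0,0,0.191]},{"linear": [1,0.38,-0.296],"dr": [0,0,0.191]},{"linear": [1,0.38,-0.296],"dr": [0,0,0.191]}]'

```text
clock: 35.45
tool_pos: [497.2, 160.1, 370.0]
eef_rot: [[0.0, 1.0, -0.0], [1.0, -0.0, -0.0], [-0.0, -0.0, -1.0]]
force: [-0.1, -0.1, -1.0]
opening: 31.8
gripper_force: 30.0
```

```bash
python3 -c "
from h import *
plan([505.3,289,233],0.0)"
```

```text
t 35.45 pos [497.2 160.1 370. ] lin [0.3223 0.0203 0.3424] dr [-0.0001  0.0001 -0.0001] open 31.8
```

Request:
step_arm --targets '[{"linear": [0.04,0.002,0],"dr": [0,0,0]},{"linear": [0.11,0.006,0],"dr": [0,0,0]},{"linear": [0.19,0.012,0],"dr": [0,0,0]},{"linear": [0.26,0.016,0],"dr": [0,0,0]},{"linear": [0.305,0.02,0.01],"dr": [0,0,0]},{"linear": [0.322,0.02,0.04],"dr": [0,0,0]},{"linear": [0.322,0.02,0.09],"dr": [0,0,0]},{"linear": [0.322,0.02,0.15],"dr": [0,0,0]},{"linear": [0.322,0.02,0.21],"dr": [0,0,0]},{"linear": [0.322,0.02,0.26],"dr": [0,0,0]},{"linear": [0.322,0.02,0.295],"dr": [0,0,0]},{"linear": [0.322,0.02,0.32],"dr": [0,0,0]},{"linear": [0.322,0.02,0.332],"dr": [0,0,0]},{"linear": [0.322,0.02,0.338],"dr": [0,0,0]},{"linear": [0.322,0.02,0.341],"dr": [0,0,0]},{"linear": [0.322,0.02,0.3425],"dr": [0,0,0]},{"linear": [0.322,0.02,0.3425],"dr": [0,0,0]}]'

```text
clock: 37.58
tool_pos: [505.3, 289.1, 233.5]
eef_rot: [[0.0, 1.0, 0.001], [1.0, -0.0, 0.0], [0.0, 0.001, -1.0]]
force: [-1.3, -0.5, 3.9]
opening: 31.8
gripper_force: 30.0
```

Contact at about 4 N. I'll release and rise.

Request:
step_arm --targets '[{"linear": [0,0,0],"dr": [0,0,0]},{"linear": [0,0,0],"dr": [0,0,0]},{"linear": [0,0,0],"dr": [0,0,0]},{"linear": [0,0,0],"dr": [0,0,0]},{"linear": [0,0,0],"dr": [0,0,0]},{"linear": [0,0,0],"dr": [0,0,0]},{"linear": [0,0,-0.05],"dr": [0,0,0]},{"linear": [0,0,-0.12],"dr": [0,0,0]},{"linear": [0,0,-0.22],"dr": [0,0,0]},{"linear": [0,0,-0.32],"dr": [0,0,0]},{"linear": [0,0,-0.4],"dr": [0,0,0]},{"linear": [0,0,-0.4],"dr": [0,0,0]},{"linear": [0,0,-0.4],"dr": [0,0,0]}]' --claw 1

```text
clock: 39.2
tool_pos: [505.0, 288.9, 393.1]
eef_rot: [[0.0, 1.0, 0.0], [1.0, -0.0, 0.0], [0.0, 0.0, -1.0]]
force: [-0.2, 0.4, -0.2]
opening: 93.4
gripper_force: 0.0
```

Run:
```python
from h import *
a=vision.grab_frame('scene')[160:330,90:510,::-1];cv2.imwrite('pics/c7.png',cv2.resize(a,None,fx=1.9,fy=1.9))
```

```text
(no output)
```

View pics/c7.png

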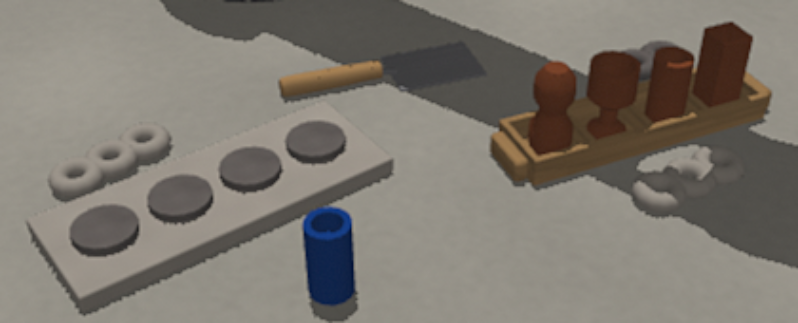

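All four pieces stand upright in their pockets in reverse order: gourd, goblet, tube and pillar from right to left. The gripper is clear, so I'm handing in.

```bash
python3 -c "
from cell import ctrl
print(ctrl.job_done())"
```

```text
the job is handed in; nothing more can be done
None
```

All four pieces stand upright in the rack in reverse order (gourd, goblet, tube, pillar from right to left), and I handed the job in at about 39 s; the hand-in returned no verdict.

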